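# Pack the stamping kit into its foam caddy

## Task

Pack the stamping kit: put the small round, the square and the short oblong wooden stamp into the caddy, each upright in the foam cutout of its own shape and fully home on the bottom of it, the round one pressed down firmly because its cutout is snug. The big round and the long oblong stamp are not part of this kit: leave them standing where they are.

Things in the scene. Friction and masses are not known exactly. Their poses are not given: they have to be found in the camera images.
- stamp_round: Hand stamp, 70 mm high, about 0.11 kg, with a small round light-wood base 46 mm in diameter and 20 mm thick, whose foot is chamfered 3 mm; belongs to the kit. Origin: centre of the underside; z up. Handle: upright turned wood cylinder, 24 mm in diameter, on the centre, from 20 mm to 70 mm above the underside (straight up to 60 mm, then domed); grip it from above.
- stamp_square: Hand stamp, 70 mm high, about 0.11 kg, with a square light-wood base 44 x 44 mm and 20 mm thick, sides along its x and y axes; belongs to the kit. Origin: centre of the underside; z up. Handle: upright turned wood cylinder, 24 mm in diameter, on the centre, from 20 mm to 70 mm above the underside (straight up to 60 mm, then domed); grip it from above.
- stamp_oblong: Hand stamp, 70 mm high, about 0.12 kg, with a short oblong light-wood base, 60 mm along its x, 36 mm along its y, 20 mm thick; belongs to the kit. Origin: centre of the underside; z up. Handle: upright turned wood cylinder, 24 mm in diameter, on the centre, from 20 mm to 70 mm above the underside (straight up to 60 mm, then domed); grip it from above.
- stamp_big_round: Look-alike that is not of the kit: hand stamp, 70 mm high, with a big round base 72 mm in diameter and 20 mm thick; too big for any cutout. Origin: centre of the underside; z up. Handle: upright turned wood cylinder, 24 mm in diameter, on the centre, from 20 mm to 70 mm above the underside (straight up to 60 mm, then domed); grip it from above.
- stamp_long: Look-alike that is not of the kit: hand stamp, 70 mm high, with a long oblong base, 96 mm along its x, 36 mm along its y, 20 mm thick; too long for any cutout. Origin: centre of the underside; z up. Handle: upright turned wood cylinder, 24 mm in diameter, on the centre, from 20 mm to 70 mm above the underside (straight up to 60 mm, then domed); grip it from above.
- foam_round: Snug round cutout. Fixed dark grey foam block in the caddy, 80 x 80 x 26 mm. Origin: centre of its underside, 6 mm above the desk; z up. Cutout at its centre, 20 mm deep (floor 6 mm above the origin). Wall 52 mm across; four springy rounded ribs, centred 9 mm below the foam's top, leave a 44 mm circle: they guide and grip the 46 mm base, which must be pressed in with 5 to 15 N and then stays.
- foam_square: Roomy square cutout. Fixed dark grey foam block in the caddy, 80 x 80 x 26 mm. Origin: centre of its underside, 6 mm above the desk; z up. Cutout at its centre, 20 mm deep (floor 6 mm above the origin). This one is 54 x 54 mm, sides along its x and y axes (5 mm of room on each side of the square stamp).
- foam_oblong: Roomy oblong cutout. Fixed dark grey foam block in the caddy, 80 x 80 x 26 mm. Origin: centre of its underside, 6 mm above the desk; z up. Cutout at its centre, 20 mm deep (floor 6 mm above the origin). This one is 70 mm along its x and 46 mm along its y (5 mm of room on each side of the short oblong stamp).
- caddy: Fixed white open caddy, 262 mm along its x, 98 mm along its y, walls 6 mm thick and 38 mm high, floor 6 mm; holds the three foam blocks in a row along its x at 82 mm spacing, in any order, all turned as it is. Origin: centre of its underside, on the desk; z up.
There are look-alikes about, which are no part of the job. What is shaped like the stamp_oblong but purple or turquoise is not meant.

How it is judged (in metres and radians):
At the end, for the whole second after the job is handed in: Each kit stamp at rest in the cutout of its shape: within 6 mm (round) or 10 mm (others) of its centre, at most 2.5 mm (round) or 3.5 mm (others) above its floor, tilted under 0.1 rad; the big round and the long stamp upright and within 20 mm of where they began (horizontal distance between stamp_round and foam_round below 0.006 m and z of stamp_round in the frame of foam_round between 0.002 and 0.0085 m and angle between each of stamp_round, stamp_square, stamp_oblong, stamp_big_round, stamp_long's own z axis and vertical below 0.1 rad and linear speed of each of stamp_round, stamp_square, stamp_oblong below 0.02 m/s and horizontal distance between stamp_square and foam_square below 0.01 m and z of stamp_square in the frame of foam_square between 0.002 and 0.0095 m and horizontal distance between stamp_oblong and foam_oblong below 0.01 m and z of stamp_oblong in the frame of foam_oblong between 0.002 and 0.0095 m and distance of each of stamp_big_round, stamp_long from where it was at the start of the episode below 0.02 m); the robot touches nothing.
It fails at once if a look-alike stamp is moved more than 20 mm from its place (distance of any of stamp_big_round, stamp_long from where it was at the start of the episode above 0.02 m).
It also fails if it takes over 80 s, if anything falls off the work surface, if the arm or the gripper's body presses on something with over 40 N, if the wrist force passes 120 N, or if a joint passes its speed limit or range.

## Robot

A 6-joint arm with a two-finger parallel gripper is mounted at the origin on the work surface. World frame = base frame: x ahead of the robot, y to its left, z up, the work surface at z = 0. Lengths are in mm, angles in rad, forces in N, time in s.
With the tool pointing down it reaches from about 300 to 775 mm from the base axis. Payload 14.6 kg.
Tool frame: the origin (TCP) lies on the centre line of the jaws, within the pads' length; the fingertips stand 19 mm ahead of it and the grasp point (between the pads) is the TCP (bot.tip_reach is the distance from the TCP to the fingertips, in mm); z points along the fingers, y is the line along which they close (so a half turn about z gives the same grasp; the last joint's range is limited). The gripper opens to 85 mm and grips with 20 to 120 N. Pads are 22 mm wide; open, the fingers measure 114 mm over their backs; the gripper's body (76 mm by 85 mm) begins 54 mm behind the grasp point. The pads swing forward as they close: fully open they stand 13 mm farther back than shut.
Start: joints at [1.068, 0.3, 1.521, -0, 1.321, -0.067], TCP at [232.171, 498.584, 250.281] pointing down, gripper open.
Joint ranges: [-3.03, 3.03], [-0.79, 2.21], [0.23, 2.52], [-1.04, 4.18], [0, 3.07], [-2.55, 2.55]. Speed limits (rad/s): [2.22, 2.22, 2.57, 3.14, 3.14, 3.14].

## Interface

Orientations are given as a unit quaternion [w, x, y, z].
In Python, from rig import bot gives the robot as it stands. Calls block until the motion is done:
- bot.move_to(position, orientation): joint-space move of the TCP to a pose.
- bot.servo_line(position, attitude=None, speed=150, until_force=None): straight line of the TCP; attitude=None keeps the orientation; speed is the mean speed in mm/s. With until_force (N) it stops when the force on the tool has changed by that much, and returns True; else False.
- bot.move_joints(angles): joint-space move.
- bot.move_gripper(opening, grip_force=None): finger opening in mm; grip_force is the grip in N (None keeps the last); returns when the fingers have stopped.
- bot.dwell(seconds).
- bot.ik(position, orientation): joint angles nearest the present ones, or None.
- bot.read_state(): the state.
- bot.read_camera(name): name is "side" or "top"; returns a dict with "image" (480x640x3 uint8, blue, green, red), "depth" (480x640 float32, mm along the optical axis (not along the pixel's ray), 0 where there is no reading), "fovy" (degrees; the focal length in pixels is half the picture's height over the tangent of half this angle, whatever the lens; pixels are square), "cx", "cy" (the principal point, pixels), "eye" and "attitude" of the camera in the world. Camera axes: x right, y down, z forward; pixel columns grow to the right and rows downward; lengths in mm; the calibration is good to about 2 mm. A picture is of the moment at which its call begins.
A pose or a line that the arm cannot do raises bot.MotionError and nothing moves.
- bot.finish_job(): hands the job in; it is judged then, once.
The state is a dict: "clock": time; "joint_positions": joint angles; "qvel": joint speeds; "effort": joint torques, N m; "ee_pos": TCP position; "tool_rot": TCP orientation; "ft_force": force on the tool from outside, world axes, zero at the start; "moment": the same for the moment, N m; "grip_width": finger opening in mm; "grip_force": force on a finger pad.
Only numpy, scipy, OpenCV 4.12 (cv2) and the standard library are available. Lean on these libraries where they do the work, as an engineer would, in place of code of your own. Each camera call takes 0.05 s, during which the arm holds its last target. There are 200 camera calls.

## Working session

There is one attempt and no reset: what is moved stays moved. The work goes in short steps, each a Python script; the robot and the scene stay as the last script left them, time stands still between calls to the robot, and variables do not carry over. Pictures are saved under pics/ and viewed, at most 14 in all, crops included, and the job is handed in when it is done.

```bash
mkdir -p pics; ls; python3 - <<'E'
from rig import bot
import cv2,numpy as np
for n in("top","side"):
    c=bot.read_camera(n); cv2.imwrite(f"pics/{n}0.png",c["image"]); np.savez(f"{n}0.npz",**{k:np.array(v) for k,v in c.items()})
    print(n,c["fovy"],c["cx"],c["cy"],c["eye"],c["attitude"],c.keys())
print(bot.read_state())
E
```

```text
pics
top 51.68093565804155 326.40397880217137 236.959642564564 [345.05141628  12.51350777 890.2333225 ] [ 0.07805628 -0.65412582  0.74692246 -0.09018576] dict_keys(['image', 'depth', 'fovy', 'cx', 'cy', 'eye', 'attitude'])
side 49.777289494340344 316.0019927401304 241.9787783533303 [   2.05822017 -586.12648136  692.69571257] [-0.400748    0.8355567  -0.34314631  0.15328616] dict_keys(['image', 'depth', 'fovy', 'cx', 'cy', 'eye', 'attitude'])
{'clock': 0.1, 'joint_positions': array([ 1.06839825e+00,  3.00389437e-01,  1.52152434e+00,  3.08782785e-06,
        1.32072222e+00, -6.65900864e-02]), 'qvel': array([-1.37302227e-03, -5.95669140e-04, -1.45880115e-03,  1.56099343e-04,
       -1.07453592e-03,  7.24168514e-06]), 'effort': array([ 1.66374448e-04, -5.44371808e+01, -3.62374198e+01, -1.95219235e-05,
        3.06137968e-03,  4.37021538e-05]), 'ee_pos': array([232.08055866, 498.41916441, 249.79010976]), 'tool_rot': array([-1.47853705e-04,  2.16184006e-01,  9.76352500e-01, -5.00281115e-04]), 'ft_force': array([ 0.3867682 , -0.02477221,  0.24018127]), 'moment': array([-0.00698299, -0.03616661, -0.01328781]), 'grip_force': 0.0, 'grip_width': 85.05750251533578}
```

View pics/top0.png

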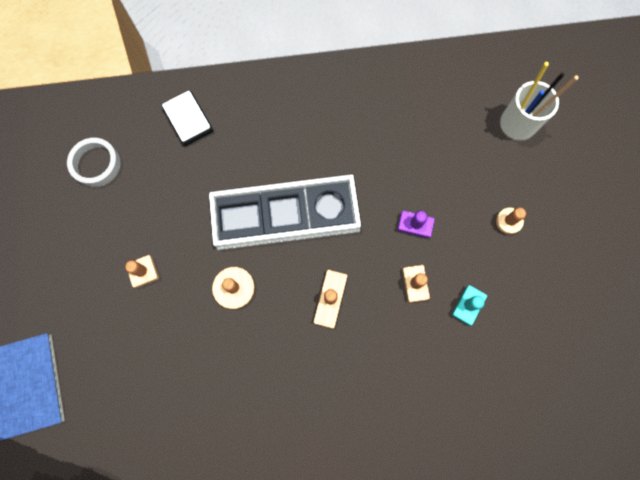

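View pics/side0.png

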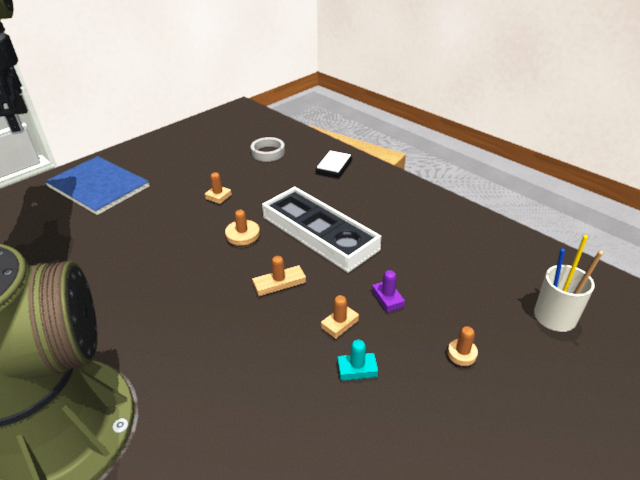

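The top picture shows, in pixels:
- **Kit candidates:** square stamp at (142,270), short oblong at (416,283) and small round at (511,220).
- **Not in the kit:** big round at (233,287), long oblong at (331,298), and the purple (416,224) and turquoise (470,305) decoys.
- **Caddy:** centred near (285,212). From left to right the cutouts are oblong (240,217), square (285,211) and round (329,206).

The side view shows the same layout. Next I'll measure sizes and positions with depth, and enlarge the candidates to confirm them.

```bash
cat > h.py <<'E'
import cv2,numpy as np
from scipy.spatial.transform import Rotation as R
def pts(c):
    f=240/np.tan(np.radians(float(c["fovy"]))/2); q=np.array(c["attitude"])
    v,u=np.mgrid[:480,:640]; d=np.array(c["depth"],float)
    p=np.stack([(u-c["cx"])/f*d,(v-c["cy"])/f*d,d],-1)
    w=p@R.from_quat(q[[1,2,3,0]]).as_matrix().T+np.array(c["eye"]); w[d==0]=np.nan
    return w
def rect(P):
    (c,s,a)=cv2.minAreaRect(P[:,:2].astype(np.float32)); return np.round(c,1),np.round(s,1),round(a,1)
def stamps(c,mn=8):
    w=pts(c); hsv=cv2.cvtColor(np.array(c["image"]),cv2.COLOR_BGR2HSV)
    H,S,V=[hsv[...,i].astype(int) for i in range(3)]
    m=((H<28)&(S>70)&(V>90)&(w[...,2]>8)&(w[...,2]<80)).astype(np.uint8)
    n,l,st,ce=cv2.connectedComponentsWithStats(m)
    out=[]
    for i in range(1,n):
        if st[i,4]<150: continue
        z=w[...,2]; k=l==i
        b=w[k&(z>15)&(z<25)]; t=w[k&(z>62)]; s=w[k&(z>30)]
        if len(b)<20 or len(t)<mn: continue
        out.append((np.round(ce[i]),np.median(b[:,2]).round(1),*rect(b),np.round([t[:,0].mean(),t[:,1].mean(),t[:,2].max()],1),[rect(s)[0]]))
    return out
def caddy(c):
    w=pts(c); g=np.array(c["image"]); z=w[...,2]
    hsv=cv2.cvtColor(g,cv2.COLOR_BGR2HSV)
    m=((hsv[...,1]<60)&(hsv[...,2]>150)&(z>34)&(z<42)).astype(np.uint8)
    n,l,st,ce=cv2.connectedComponentsWithStats(m)
    i=1+np.argmax(st[1:,4]); k=l==i
    return ce[i],rect(w[k]),np.median(w[k][:,2])
E
python3 - <<'E'
from h import *
for n in("top","side"):
    c=np.load(n+"0.npz"); w=pts(c); print(n,"desk z",np.round(np.nanpercentile(w[250:460,200:600,2],[5,50,95]),1))
    for s in stamps(c): print(*s)
    print("caddy",caddy(c))
g=cv2.imread("pics/top0.png"); C=[(142,270),(416,283),(511,220),(233,287),(331,298),(285,211)]
t=[cv2.resize(g[y-40:y+40,x-40:x+40],(260,260),interpolation=cv2.INTER_CUBIC) for x,y in C]
cv2.imwrite("pics/crop.png",np.vstack([np.hstack(t[:3]),np.hstack(t[3:])]))
E
```

```text
top desk z [-2.4  0.2  4.6]
[511. 218.] 20.2 [ 543.6 -350. ] [38.1 38.7] 20.4 [ 542.7 -351.7   71.3] [array([ 542.1, -351.4])]
[136. 268.] 20.6 [539.  320.7] [28.2 27.2] 59.2 [537.4 316.8  71.1] [array([537.6, 317. ])]
[416. 282.] 19.9 [ 453. -163.] [57.8 36. ] 1.7 [ 451.6 -162.2   72. ] [array([ 451.5, -162.4])]
[230. 286.] 20.9 [484.3 164.6] [32.9 14.9] 78.1 [486.4 158.3  71.8] [array([486.1, 158.3])]
[329. 297.] 20.3 [443.4  -1.7] [33.1 21.8] 48.4 [445.   -8.8  72.3] [array([444.4,  -8.9])]
caddy (array([283.06661786, 209.43191801]), (array([612.8,  52.4]), array([ 99.2, 262.3]), 0.1), np.float64(37.81954338959554))
side desk z [-2.1 -0.  31.1]
[217. 189.] 19.5 [537.6 317.8] [44.8 48.5] 17.5 [536.  314.4  69.6] [array([536.2, 314.2])]
[242. 229.] 19.8 [485.9 155.4] [71.5 70.4] 52.3 [485.1 155.   70.1] [array([485.5, 156.2])]
[279. 277.] 19.6 [445.2 -10.3] [40.1 96.4] 68.1 [443.5 -12.6  71.7] [array([443.6, -12.1])]
[340. 317.] 19.6 [ 452.3 -164.2] [61.5 39. ] 0.8 [ 450.1 -166.1   71.4] [array([ 450.2, -165.9])]
[464. 346.] 19.6 [ 540.8 -355.6] [41.6 45.1] 24.3 [ 541.2 -355.    70.3] [array([ 541.5, -355.3])]
caddy (array([323.11358025, 222.33333333]), (array([612.6,  51.3]), array([266.2, 101.5]), 89.9), np.float64(37.169309524378434))
```

View pics/crop.png

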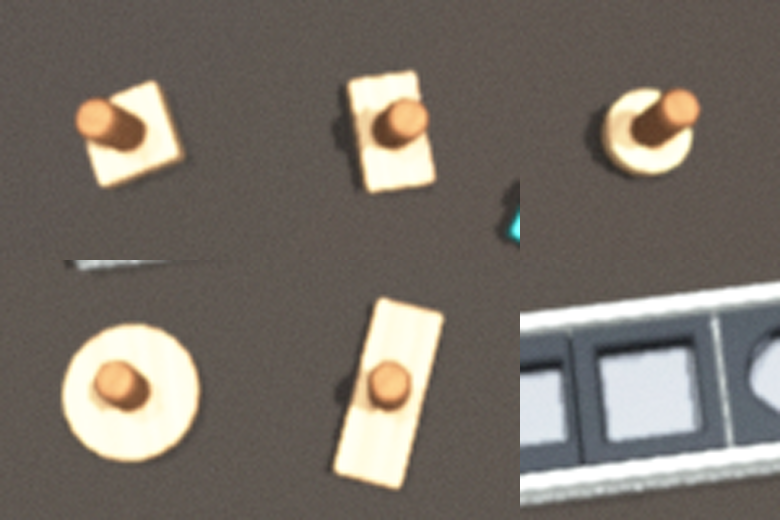

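The crop confirms all five shapes. (142,270) is the square, (416,283) measures 58x36 so it is the short oblong, and (511,220) is the small round. The caddy lies along world y, with cutouts in the order oblong, square, round from +y to -y. I'll refine the masks, because overexposed wood was lost, and then pick the oblong.

```bash
sed -i 's/(H<28)&(S>70)/(H<32)\&(S>18)/' h.py
cat >> h.py <<'E'
def down(a):  # tool down, closing line at yaw a (deg)
    x=np.array([np.sin(np.radians(a)),-np.cos(np.radians(a)),0]); y=np.array([np.cos(np.radians(a)),np.sin(np.radians(a)),0])
    q=R.from_matrix(np.stack([x,y,np.cross(x,y)],1)).as_quat(); return q[[3,0,1,2]]
E
python3 - <<'E'
from h import *
from rig import bot
for n in("top","side"):
    c=np.load(n+"0.npz"); print(n)
    for s in stamps(c): print(*s)
print(down(65)@[1,0,0,0],down(0)@np.eye(4), R.from_quat(down(30)[[1,2,3,0]]).as_matrix()[:,2])
for x,y,a in [(452,-164,0),(612.7,134,90),(612.7,134,-90),(612.7,52,90),(612.7,-30,90),(542,-353,0),(538,317,90)]:
    for z in(48,200):
        j=bot.ik([x,y,z],down(a)); print(x,y,a,z,None if j is None else np.round(j,2))
E
```

```text
top
[510. 219.] 20.1 [ 544.4 -351.5] [41.4 44.1] 44.6 [ 542.8 -351.6   71.3] [array([ 542.5, -351.2])]
[141. 270.] 19.7 [538.7 318.3] [45.  44.3] 15.1 [537.4 316.8  71.1] [array([537.6, 317. ])]
[416. 282.] 19.9 [ 452.6 -163.1] [60.2 36.7] 0.4 [ 451.6 -162.2   72. ] [array([ 452.1, -162.6])]
[234. 287.] 20.0 [487.3 158.5] [70.9 71. ] 24.1 [486.6 158.2  71.8] [array([486.6, 158.4])]
[330. 298.] 20.0 [445.6  -8.9] [36. 96.] 68.0 [445.1  -8.9  72.3] [array([445.5,  -9.1])]
side
[587.  10.] 20.2 [2460.5  385.9] [ 38.2 626.3] 0.9 [2458.7  226.1   80. ] [array([2457. ,  340.4])]
[217. 189.] 19.5 [537.6 317.8] [44.8 48.5] 17.5 [536.  314.4  69.6] [array([536.2, 314.2])]
[242. 229.] 19.8 [485.9 155.4] [71.5 70.4] 52.3 [485.1 155.   70.1] [array([485.5, 156.2])]
[279. 277.] 19.6 [445.2 -10.3] [40.1 96.4] 68.1 [443.5 -12.6  71.7] [array([443.6, -12.1])]
[559. 308.] 20.1 [ 718.4 -425.1] [34.7 71.8] 12.1 [ 710.4 -428.1   80. ] [array([ 718.4, -426.1])]
[340. 317.] 19.6 [ 452.3 -164.2] [61.5 39. ] 0.8 [ 450.1 -166.1   71.4] [array([ 450.2, -165.9])]
[464. 347.] 19.7 [ 540.8 -355.6] [41.6 45.1] 24.3 [ 541.2 -355.    70.3] [array([ 541.5, -355.3])]
0.9762960071199334 [-0.70710678  0.          0.          0.70710678] [-0.  0.  1.]
452 -164 0 48 [-0.42  1.46  1.46  3.14  2.92  0.42]
452 -164 0 200 [-0.42  1.1   1.72  3.14  2.82  0.42]
612.7 134 90 48 [0.16 1.57 1.02 3.14 2.58 1.41]
612.7 134 90 200 [0.16 1.23 1.29 3.14 2.52 1.41]
612.7 134 -90 48 [ 0.16  1.57  1.02  3.14  2.58 -1.73]
612.7 134 -90 200 [ 0.16  1.23  1.29  3.14  2.52 -1.73]
612.7 52 90 48 [0.03 1.55 1.06 3.14 2.61 1.55]
612.7 52 90 200 [0.03 1.22 1.33 3.14 2.55 1.55]
612.7 -30 90 48 [-0.11  1.55  1.07  3.14  2.62  1.68]
612.7 -30 90 200 [-0.11  1.22  1.34  3.14  2.55  1.68]
542 -353 0 48 [-0.63  1.59  0.94  3.14  2.53  0.63]
542 -353 0 200 [-0.63  1.26  1.22  3.14  2.48  0.63]
538 317 90 48 [0.47 1.56 1.03 3.14 2.59 1.1 ]
538 317 90 200 [0.47 1.23 1.3  3.14 2.53 1.1 ]
```

```bash
sed -i 's/x=np.array(\[np.sin(np.radians(a)),-np.cos(np.radians(a)),0\])/x=np.array([-np.sin(np.radians(a)),np.cos(np.radians(a)),0])/' h.py
cat >> h.py <<'E'
def pick(bot,x,y,a,z=48):
    bot.move_to([x,y,170],down(a)); bot.move_gripper(50)
    bot.servo_line([x,y,z]); bot.move_gripper(10,grip_force=60)
    s=bot.read_state(); print("grip",s["grip_width"],s["grip_force"],s["ee_pos"].round(1))
    bot.servo_line([x,y,170]); print("held",bot.read_state()["grip_width"])
def snap(bot,tag,x,y,r=60):
    t=[]
    for n in("top","side"):
        c=bot.read_camera(n); np.savez(f"{n}_{tag}.npz",**{k:np.array(v) for k,v in c.items()})
        f=240/np.tan(np.radians(c["fovy"])/2); p=R.from_quat(np.array(c["attitude"])[[1,2,3,0]]).as_matrix().T@(np.array([x,y,60])-c["eye"])
        u,v=int(f*p[0]/p[2]+c["cx"]),int(f*p[1]/p[2]+c["cy"]); u=min(max(u,r),640-r); v=min(max(v,r),480-r)
        t.append(cv2.resize(c["image"][v-r:v+r,u-r:u+r],(400,400),interpolation=cv2.INTER_CUBIC)); print(n,"crop origin",u-r,v-r)
    cv2.imwrite(f"pics/{tag}.png",np.hstack(t))
E
python3 - <<'E'
from h import *
from rig import bot
print(R.from_quat(down(30)[[1,2,3,0]]).as_matrix().round(2), np.round(bot.ik([452,-164,48],down(0)),2))
pick(bot,452.4,-163.6,0.5)
bot.move_to([612.7,133.9,170],down(90))
bot.servo_line([612.7,133.9,95])
snap(bot,"obl_hover",612.7,133.9)
print(bot.read_state()["clock"],bot.read_state()["ee_pos"])
E
```

```text
[[-0.5   0.87  0.  ]
 [ 0.87  0.5   0.  ]
 [ 0.    0.   -1.  ]] [-0.42  0.43  1.88 -0.    0.83 -0.42]
grip 22.002367243136902 58.43815548112616 [ 452.8 -163.8   48.9]
held 22.28549464173126
top crop origin 176 150
side crop origin 232 134
7.35 [613.34330724 133.83545784  96.46722123]
```

View pics/obl_hover.png

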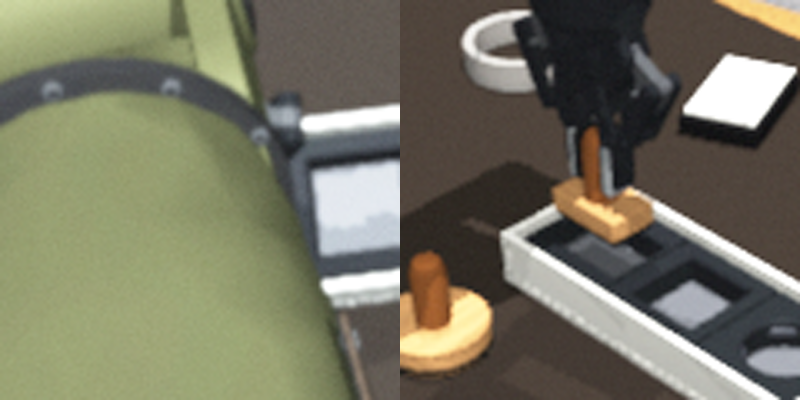

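The side crop shows the oblong held upright over its cutout at about (600,200), with its long axis along the caddy. The arm hides it from the top view. I'll lower and release it, then pick the round one.

```bash
cat >> h.py <<'E'
def place(bot,x,y,zend,F):
    hit=bot.servo_line([x,y,zend],speed=25,until_force=F); s=bot.read_state()
    print("place",hit,s["ee_pos"].round(1),s["ft_force"].round(1))
    bot.move_gripper(44); bot.servo_line([x,y,170])
E
python3 - <<'E'
from h import *
from rig import bot
place(bot,612.7,133.9,57,8)
pick(bot,542.3,-353.5,0)
# second, crosswise grip centres the handle in y as well
bot.servo_line([542.3,-353.5,49]); bot.move_gripper(44); bot.servo_line([542.3,-353.5,115])
pick(bot,542.3,-353.5,90)
bot.move_to([612.7,-30.1,170],down(90)); bot.servo_line([612.7,-30.1,95])
snap(bot,"rnd_hover",612.7,-10,75)
s=bot.read_state(); print(s["clock"],s["ee_pos"])
E
```

```text
place True [612.7 134.   60.9] [-0.2  0.4  5.7]
grip 22.655427115773534 58.639573571272194 [ 542.6 -353.8   49.1]
held 22.6680130302595
grip 22.531685076530923 58.983774008229375 [ 542.7 -353.7   49.2]
held 22.390822957897687
top crop origin 243 125
side crop origin 265 147
21.9333 [613.32138804 -30.34371773  96.37391741]
```

View pics/rnd_hover.png

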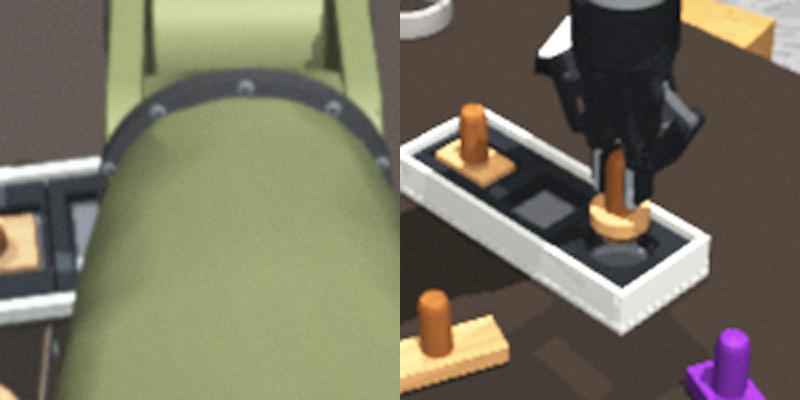

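The oblong sits home in the caddy and the round stamp hovers over its cutout at about (620,250) in the crop. I'll check its position against the caddy in this same side view, then press.

```bash
python3 - <<'E'
from h import *
from scipy.optimize import least_squares
c=np.load("side_rnd_hover.npz"); w=pts(c); z=w[...,2]
hsv=cv2.cvtColor(c["image"],cv2.COLOR_BGR2HSV).astype(int)
m=(hsv[...,0]<32)&(hsv[...,1]>60)&(hsv[...,2]>90)&(np.hypot(w[...,0]-613,w[...,1]+30)<40)
for lo,hi in((52,64),(53,60)):
    P=w[m&(z>lo)&(z<hi)]; r=least_squares(lambda q:np.hypot(P[:,0]-q[0],P[:,1]-q[1])-23,[613,-30],loss="soft_l1")
    print(len(P),r.x.round(2),np.std(r.fun).round(2))
P=w[m&(z>62)&(z<71)]; print("top slab",rect(P))
print("caddy",caddy(c))
for n in("top","side"):
    print(n,caddy(np.load(f"{n}_obl_hover.npz" if n=="side" else "top0.npz")))
    g=np.load(f"{n}0.npz"); W=pts(g); G=cv2.cvtColor(g["image"],cv2.COLOR_BGR2GRAY)
    k=(np.hypot(W[...,0]-612.7,W[...,1]+30)<32)&(W[...,2]<19)&(W[...,2]>3); q=W[k]; print("round hole floor",len(q),cv2.minEnclosingCircle(q[:,:2].astype(np.float32)))
E
```

```text
99 [613.34 -30.76] 1.2
62 [613.31 -30.51] 1.01
top slab (array([606.9, -34.1]), array([35.6, 44.7]), 28.9)
caddy (array([324.49183303, 230.33575318]), (array([612.6,  52.1]), array([267.5, 102.1]), 89.6), np.float64(37.063665796841065))
top (array([283.06661786, 209.43191801]), (array([612.8,  52.4]), array([ 99.2, 262.3]), 0.1), np.float64(37.81954338959554))
round hole floor 501 ((615.31787109375, -30.16383171081543), 25.431522369384766)
side (array([327.97985612, 226.51223022]), (array([612.1,  51.5]), array([101.7, 265.6]), 0.1), np.float64(37.16173397251168))
round hole floor 196 ((622.5294189453125, -22.443180084228516), 22.01573371887207)
```

```bash
python3 - <<'E'
from h import *
from rig import bot
x,y=612.7,-30.1
hit=bot.servo_line([x,y,55],speed=20,until_force=25); s=bot.read_state(); print(hit,s["ee_pos"].round(2),s["ft_force"].round(1),s["grip_width"])
E
```

```text
True [613.81 -30.    61.13] [-2.3 -0.   6.9] 22.441529160383762
```

The stamp reached the height for fully home: 61.1 against an expected 61.2. I'll release it and do the square.

```bash
python3 - <<'E'
from h import *
from rig import bot
x,y=612.7,-30.1
bot.move_gripper(44); bot.servo_line([x,y,170])
pick(bot,538.2,317.8,15.5)
bot.move_to([612.7,51.9,170],down(0)); bot.servo_line([612.7,51.9,95])
snap(bot,"sq_hover",612.7,51.9,75)
s=bot.read_state(); print(s["clock"],s["ee_pos"])
E
```

```text
grip 22.45140353355427 58.90474091749638 [538.7 318.   49.1]
held 22.45342451572835
top crop origin 208 129
side crop origin 243 134
30.7417 [613.31840938  52.17883461  96.39349502]
```

View pics/sq_hover.png

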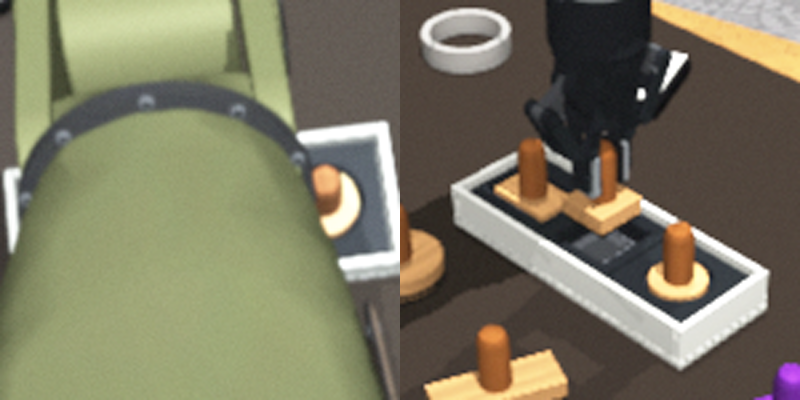

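The square is aligned over its cutout at about (600,245), and the round and oblong are both seated. I'll place it, retreat and check all three.

```bash
python3 - <<'E'
from h import *
from rig import bot
place(bot,612.7,51.9,57,8)
bot.move_to([300,350,250],down(65))
snap(bot,"end",612.7,51.9,90)
s=bot.read_state(); print(s["clock"],s["ft_force"].round(1))
for n in("top","side"):
    c=np.load(f"{n}_end.npz"); w=pts(c); z=w[...,2]; hsv=cv2.cvtColor(c["image"],cv2.COLOR_BGR2HSV).astype(int)
    wood=(hsv[...,0]<32)&(hsv[...,1]>18)&(hsv[...,2]>90)
    for nm,y in(("obl",133.9),("sq",51.9),("rnd",-30.1)):
        k=wood&(abs(w[...,0]-612.7)<38)&(abs(w[...,1]-y)<38)
        b=w[k&(z>26)&(z<40)]; t=w[k&(z>74)]
        print(n,nm,"base top z",np.median(b[:,2]).round(1),*rect(b),"tip",t[:,:2].mean(0).round(1),t[:,2].max().round(1))
for q in stamps(np.load("top_end.npz")): print(*q)
E
```

```text
place True [612.8  51.9  61.1] [-1.1 -0.6  5.2]
top crop origin 193 114
side crop origin 228 119
34.9083 [-0.   0.2  0.1]
top obl base top z 31.9 [612.3 133.7] [60.2 49.8] 88.9 tip [610.8 133.3] 84.0
top sq base top z 31.8 [612.1  52.2] [43.9 55.9] 88.1 tip [610.9  52.2] 83.9
top rnd base top z 31.7 [613.1 -30. ] [45.4 54.8] 83.0 tip [611.4 -29.5] 84.7
side obl base top z 31.8 [617.3 134. ] [64.7 73.4] 0.4 tip [609.2 129.7] 81.8
side sq base top z 31.6 [610.6  46.2] [63.2 68.7] 8.3 tip [609.9  49.1] 82.6
side rnd base top z 31.8 [606.7 -33.2] [49. 48.] 38.3 tip [609.8 -33. ] 82.4
[329. 204.] 21.4 [611.2 -27.1] [49. 41.] 62.9 [609.5 -29.   80. ] [array([610.3, -30. ])]
[284. 211.] 19.7 [615.3  53.8] [46.8 51.3] 89.4 [608.9  51.6  80. ] [array([609.3,  52.3])]
[239. 217.] 19.3 [614.9 136.6] [42.9 65.6] 0.0 [608.5 132.4  79.9] [array([612.3, 133.5])]
[234. 286.] 20.1 [487.3 158.7] [70.8 70.9] 19.1 [486.7 158.1  72.8] [array([486.6, 158.6])]
[330. 298.] 20.0 [445.6  -8.9] [36.  96.3] 68.0 [444.8  -8.7  71.3] [array([445.4,  -9.1])]
```

View pics/end.png

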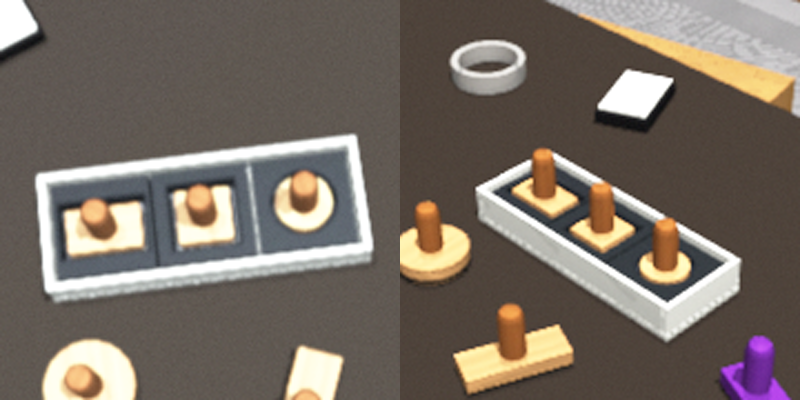

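All three kit stamps are upright and centred in their cutouts, at crop pixels (103,225), (203,213) and (303,198). Their base tops are flush at z≈32, and neither look-alike has moved.

```bash
python3 -c "
from rig import bot
print(bot.finish_job())"
```

```text
the job is handed in; nothing more can be done
None
```

I handed the job in at about 35 s: the round, square and oblong stamps measured upright and home in their own cutouts, and the big round and long stamps have not moved; no verdict was returned.

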